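Start the lid stay's captive knob, then hold the filter-box lid at its balance point

ROBOT

A 7-joint arm with a two-finger parallel gripper is mounted at the origin on the work surface. World frame = base frame: x ahead of the robot, y to its left, z up, the work surface at z = 0. Lengths are in m, angles in rad, forces in N, time in s.
With the tool pointing down it reaches from about 0.425 to 0.875 m from the base axis. Payload 4.7 kg.
Tool frame: the origin (TCP) lies midway between the tips of the shut fingers; the grasp point (between the pads) lies 19 mm behind it; z points along the fingers, y is the direction in which the jaws open and shut (so a half turn about z gives the same grasp; the last joint's range is limited). The gripper opens to 87 mm and grips with 3 to 60 N. Pads are 19 mm wide; open, the fingers measure 117 mm over their backs; the gripper's body (75 mm by 190 mm) begins 51 mm behind the grasp point.
Start: joints at [1.117, 0.321, -0.07, 1.45, 0.023, 1.371, -0.057], TCP at [0.293, -0.58, 0.223] pointing down, gripper open.
Joint ranges: [-2.86, 2.86], [-0.3, 2.09], [-1.38, 1.24], [0.06, 2.45], [-1.56, 4.7], [0.09, 2.05], [-2.69, 2.69]. Speed limits (rad/s): [2.57, 2.57, 3.14, 3.14, 3.14, 3.14, 3.14].

INTERFACE

Orientations are given as a rotation vector (axis times angle).
In Python, from bench import monitor, eyes, order gives the robot as it stands. The module is installed in compiled form; this text tells all that it offers.
- The arm moves only by the shell command python3 -m pendant 'ROWS' [FORCE]. ROWS is JSON, a list of rows, each a list of 3 entries, a list of its own where there are three numbers: the turn, a rotation vector about the tool's x, y, z in degrees, then the shift along the tool's x, y, z in m, then the gripper command: -1 is fully open, 1 is shut, values between are in proportion. In form: [[[rx, ry, rz], [tx, ty, tz], hand], ...]. A call has 1 to 8 rows; each row shifts and turns the commanded pose from where the row before left it, along the tool's axes as they then stand; what a row does not reach is not made up. A row lasts 1/8 s, in which the tool goes at most 62.5 mm and 10.7 degrees, less where a joint would pass 70% of its speed; a pose out of reach is approached as far as the arm can. A call is refused whole if a number of a shift passes 0.0625 or a number of a turn 10.7, either way. A call with a gripper value outside its range is refused whole. The fingers move at their own pace and stop on an object; FORCE is the grip in N (left out, the last holds). Time passes only in rows, so rows that do not move let the fingers close. It gives the time, the measured TCP pose, the force and the opening at its end, in the units of the state.
- monitor.get_state(): the state, without advancing time (a new reading comes with each control period).
- eyes.get_image(name): name is "side" or "top" or "wrist"; returns a dict with "color" (400x640x3 uint8, red, green, blue), "range_z" (400x640 float32, m along the optical axis (not along the pixel's ray), 0 where there is no reading), "fx", "fy", "cx", "cy" (pixels), "world_to_cam" (4x4, takes a point from world to camera coordinates). Camera axes: x right, y up, looking along -z (the intrinsics and any distortion apply to the point x, -y, -z); pixel columns grow to the right and rows downward; lengths in m; the calibration is good to about 2 mm. A picture is of the moment at which its call begins.
- order.close_job(): hands the job in, once; it reports no verdict.
The state is a dict: "time": time; "joint_positions": joint angles; "qd": joint speeds; "joint_torque": joint torques, N m; "position": TCP position; "tool_rot": TCP orientation; "ft_force": force on the tool from outside, world axes, zero at the start; "torque": the same for the moment, N m; "grip_width": opening from 0.0 (shut) to 1.0 (fully open).
Only numpy, scipy, OpenCV 4.12 (cv2) and the standard library are available. Lean on these libraries where they do the work, as an engineer would, in place of code of your own. Each camera call takes 0.05 s, during which the arm holds its last target.

TASK

I am fitting the new lid stay to this fume filter box. First fasten the foot of the stay on the right-hand side of the box: press its captive knob down against the spring and turn it clockwise until it has caught and stays down by itself, then let go of it. Then swing the lid up gently to its balance point, a little past upright, without letting it go over backwards or slam shut, and finish there, still gripping the lid and keeping it still for me to hook the stay on; leave the other things on the bench where they are.

Things in the scene. Friction and masses are not known exactly. Their poses are not given: they have to be found in the camera images.
- filter_box: grey steel fume filter box fixed on the bench, 155 deep (x), 270 wide (y), closed lid's top 110 high (mm). Origin: centre of underside; x from its front (handle, robot side) to its back (hinge), y to its left. Duct spigots 78 across stick out 42 at left and back. A bracket on its right carries the foot of the stay with the knob; the stay, a flat strip, lies folded back along the box. Position, yaw vary
- knob_grip (a point): centre of the captive knob's grip bar, 92.5 mm above the bench while up, at x -20, y -210 mm in the box frame; moves and turns with it; z up is the turning axis. Black bar 12 mm thick (point x), 40 long (point y), 27 high (top 13.5 above this point), on a round skirt 44 across, its top 13.5 below this point. Free room: lid edge 70 mm to its left (lid top 4 mm higher than the knob), stay and its ear 58 mm to its left
- knob_push (a joint): how far the knob is pressed down (m): 0 up, 0.008 at the bottom stop. A spring pushes it up, 4 N at the top and 8 N at the bottom. Once caught it stays at about 0.005 by itself
- knob_turn (a joint): knob turned clockwise seen from above (rad), 0 to a stop at 1.4. While the knob is up its cross-pin sits in a slot: it turns no more than about 0.13. Pressed down more than 0.0055 it turns easily (0.05 N m) and the pin passes under the receptacle's jaws; beyond 0.9 it is safely caught and then stays down and stays turned when let go
- lid_handle (a point): middle of the bar of the lid's bow handle: a 10 mm round steel bar, straight for 104 mm, along the box's y, 200 mm from the hinge axis; lid closed: 100 mm above the bench, level with the hinge, 40 mm in front of the lid's front lip (open gap of 35 mm between). Moves with the lid; the round bar can turn between gripping fingers as the lid swings. At the balance point it is 298 mm above the bench
- lid_hinge (a point): middle of the lid's hinge axis (along the box's y), at the top of the back wall, 77.5 mm behind the box's centre, 100 mm above the bench; does not move
- lid (a joint): angle of the lid (rad): 0 closed, 1.571 upright, grows as the front edge swings up and over to the back, stop at 2.3. About 0.75 kg, hinge nearly without friction: below the balance point it falls shut, beyond it falls over to the back. A heavy press frame hangs 34 mm under it, so it balances at 1.72 rad, 8.5 degrees past upright
- used_filter: used filter cassette, a flat grey-topped cardboard-framed block 258 x 145 x 44 mm, lying left of the box; to be left alone. Origin at the centre of its underside
- screwdriver: screwdriver with a black handle, 190 mm long, lying in front of the box; to be left alone. Origin at the centre of its underside
- gear: flat plywood gear, 96 mm across, 6 mm thick, lying near the right front corner of the box; to be left alone. Origin at the centre of its underside
- screw_tin: open aluminium tin of screws, 68 mm across, 38 mm high, right of the box behind the knob; to be left alone. Origin at the centre of its underside
- mouse: black computer mouse, 100 x 58 x 32 mm, in front of the box on the right; to be left alone. Origin at the centre of its underside
- bowl: brown bowl, 124 mm across, 60 mm high, in front of the box on the left; to be left alone. Origin at the centre of its underside
- mug: white mug, 82 mm across, 95 mm high, right of the knob; to be left alone. Origin at the centre of its underside

How it is judged:
On the way, in this order (a step that is already met when the one before it is completed fails the run):
1. the knob has caught: pressed in, turned clockwise, and it stays down with the fingers off it (value of joint knob_push between 0.0038 and 0.0062 m and value of joint knob_turn above 0.9 rad and contact force between the fingers and knob_push below 0.1 N), for 0.2 s.
2. the lid is lifted well clear of the box (value of joint lid above 0.6 rad), for 0.1 s.
At the end, for the whole second after the job is handed in: the lid is held still (under 0.05 rad/s) within 0.1 rad of its balance point (1.72 rad), gripped by the fingers (contact force over 1 N); the knob is still caught (pressed in more than 3.8 mm, turned more than 0.9 rad); no bystander has moved more than 30 mm (value of joint lid between 1.62 and 1.82 rad and velocity of joint lid between -0.05 and 0.05 rad/s and contact force between the fingers and lid above 1 N and value of joint knob_push above 0.0038 m and value of joint knob_turn above 0.9 rad and distance of each of used_filter, screwdriver, gear, screw_tin, mouse, bowl, mug from where it was at the start of the episode below 0.03 m); the arm keeps its last pose, push and grip.
It fails at once if the lid goes over backwards, more than 0.3 rad past its balance point (value of joint lid above 2.02 rad).
It fails at once if the lid slams or is thrown (faster than 2.5 rad/s) (velocity of joint lid below -2.5 rad/s or velocity of joint lid above 2.5 rad/s).
It fails at once if a thing on the bench is moved by more than 30 mm (distance of any of used_filter, screwdriver, gear, screw_tin, mouse, bowl, mug from where it was at the start of the episode above 0.03 m).
It also fails if it takes over 61 s, if anything falls off the work surface, if the arm or the gripper's body presses on something with over 40 N, if the wrist force passes 120 N, or if a joint passes its speed limit or range.

## Working session

There is one attempt and no reset: what is moved stays moved. The work goes in short steps, Python scripts to look and compute and a shell command to move; the robot and the scene stay as the last step left them, time stands still between calls to the robot, and variables do not carry over. Pictures are saved under pics/ and viewed, and the job is handed in when it is done.

```bash
mkdir -p pics; python3 - <<'E'
from bench import monitor, eyes
import cv2,numpy as np
s=monitor.get_state();print(s)
for n in("side","top","wrist"):
    im=eyes.get_image(n);cv2.imwrite(f"pics/{n}0.png",im["color"][:,:,::-1]);np.savez(f"pics/{n}0.npz",**im)
    print(n,im["fx"],im["fy"],im["cx"],im["cy"],im["world_to_cam"].round(4).tolist(),[k for k in im])
E
```

```text
{'time': 0.0, 'joint_positions': array([ 1.11708312,  0.32183114, -0.07007002,  1.45164454,  0.02262765,
        1.37081138, -0.05687428]), 'qd': array([-0.00213396, -0.00172897, -0.00063493, -0.00143563, -0.00030704,
        0.00076474, -0.00126995]), 'joint_torque': array([ 1.97641348e-04, -4.91286671e+01, -4.03918996e-01, -3.12523556e+01,
       -6.40179170e-02,  4.38633654e-02,  1.53551978e-04]), 'position': array([ 0.29280046, -0.57970629,  0.22147143]), 'tool_rot': array([-3.05425261e+00, -7.27806589e-01,  8.90059710e-04]), 'ft_force': array([-0.49209451, -1.39103957,  0.16873199]), 'torque': array([ 0.00945661, -0.0467281 , -0.00088432]), 'grip_width': 1.001197423607218}
side 484.4905290834658 484.4905290834658 323.47227634549347 198.14010782841956 [[-0.9891, -0.1474, -0.0066, 0.5534], [0.0725, -0.5245, 0.8483, -0.1106], [-0.1285, 0.8385, 0.5295, -1.083], [0.0, 0.0, 0.0, 1.0]] ['color', 'range_z', 'fx', 'fy', 'cx', 'cy', 'world_to_cam']
top 381.9469595119231 381.9469595119231 321.59982200624887 204.11007421966923 [[-0.0205, -0.9997, 0.0132, 0.0121], [0.9829, -0.0177, 0.1833, -0.5542], [-0.183, 0.0168, 0.983, -1.0643], [0.0, 0.0, 0.0, 1.0]] ['color', 'range_z', 'fx', 'fy', 'cx', 'cy', 'world_to_cam']
wrist 301.03823228206824 301.03823228206824 323.88958405397653 202.69517990330593 [[0.452, -0.892, -0.0022, -0.6472], [0.853, 0.4329, -0.2915, 0.0363], [0.261, 0.1298, 0.9566, -0.3911], [0.0, 0.0, 0.0, 1.0]] ['color', 'range_z', 'fx', 'fy', 'cx', 'cy', 'world_to_cam']
```

View pics/top0.png

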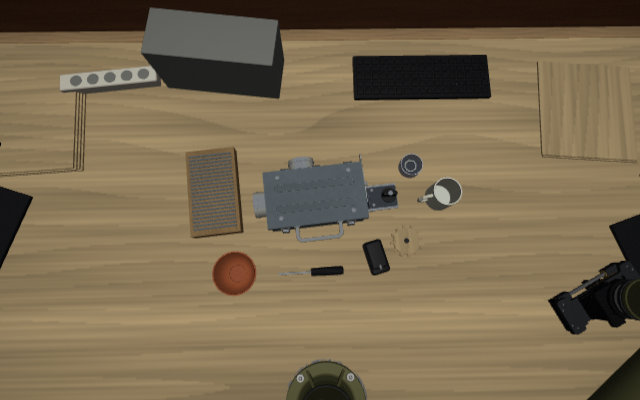

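View pics/side0.png

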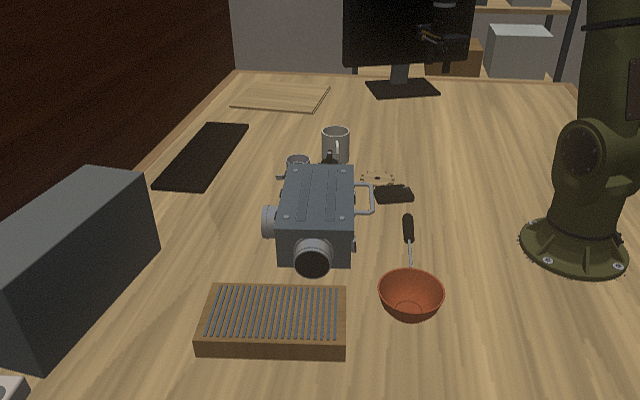

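View pics/wrist0.png

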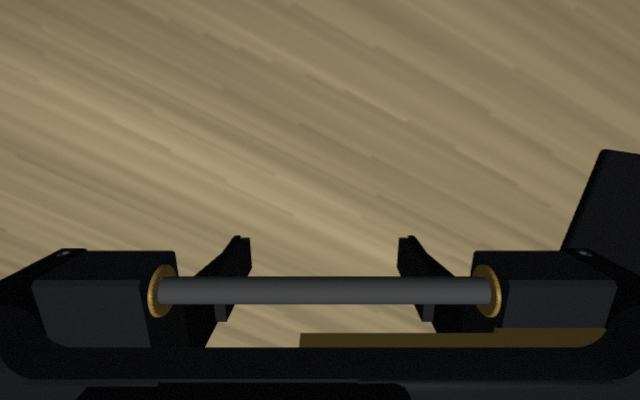

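The top view shows the box near (316,197), the handle bar near (321,238) and the knob near (390,194). The mug is right of the knob at (440,193) and the tin is behind it at (411,166). Next I measure the box pose and the knob.

```bash
cat > h.py <<'E'
import numpy as np,cv2
def load(n): return dict(np.load(f"pics/{n}.npz"))
def ray(im,u,v):
    W=im["world_to_cam"];R=W[:3,:3];t=W[:3,3]
    d=np.array([(u-im["cx"])/im["fx"],-(v-im["cy"])/im["fy"],-1.0])
    return -R.T@t, R.T@d
def plane(im,u,v,z):
    o,d=ray(im,u,v);return o+d*(z-o[2])/d[2]
def cloud(im):
    v,u=np.mgrid[0:400,0:640];r=im["range_z"]
    P=np.stack([(u-im["cx"])/im["fx"]*r,-(v-im["cy"])/im["fy"]*r,-r],-1)
    W=im["world_to_cam"];return (P-W[:3,3])@W[:3,:3]
def proj(im,p):
    c=im["world_to_cam"]@np.append(p,1);return im["cx"]-im["fx"]*c[0]/c[2], im["cy"]+im["fy"]*c[1]/c[2]
def crop(im,x0,y0,w,h,s,f):
    cv2.imwrite(f,cv2.resize(im["color"][y0:y0+h,x0:x0+w,::-1],None,fx=s,fy=s,interpolation=cv2.INTER_CUBIC))
E
python3 - <<'E'
from h import *
im=load("top0");crop(im,240,140,230,120,3.4,"pics/topc0.png")
C=cloud(im)
b=C[140:260,240:470];m=(b[...,2]>.100)&(b[...,2]<.116)
n,l,st,ce=cv2.connectedComponentsWithStats(m.astype(np.uint8))
k=1+np.argmax(st[1:,4]);print(st[k])
P=b[l==k];print(np.median(P[:,2]))
r=cv2.minAreaRect((P[:,:2]*1000).astype(np.float32));print(r)
# handle region / knob
for name,(u0,v0,u1,v1) in dict(handle=(295,222,346,245),knob=(368,183,400,210)).items():
    print(name);q=C[v0:v1,u0:u1];print((q[::2,::3,2]*1000).round().astype(int))
E
```

```text
[  22   22  107   81 6018]
0.11020936797272915
((551.0132446289062, 14.243255615234375), (211.95835876464844, 289.9421081542969), 5.838625907897949)
handle
[[110 112 107 108 108 113 110 110 108 111 108 112 109 101 101 110 103]
 [108 110 107 110 111 114 111 100  94  52  36  34  24  18  10 103   1]
 [109 106  94  91  45  38  27  18   9   1   0  -1  -2   3  -1 103   2]
 [ 99 100  19   0  -2  -2   1  -1   4  -6  -2   1  -2  -1  -4 104  -1]
 [ -2 104  -1   0  -2   0   0  -3   1   0  -1  -1   1   3  -1 105  -1]
 [  4 107  -5  -2   1  -1  -2   0   1  -1   1  -3   0  -2  -1 106  -3]
 [  2 107  -3   0   3  -1   4   3  -1   0  -1   1  -4  -2   4 104   0]
 [ -5 103  -2  -1   2   1  -1  -2  -1   2 102 104 104 104 105 103   2]
 [ -5 108   0   4 103 108 102 107 104 104 103 105 104 102  98   0  -4]
 [  1 103 104 109 106 102 101 102  98  -1  -2  -1  -2   3   1   1  -2]
 [  3  -6  99   1   0  -2  -2  -2   1  -3  -2  -3  -1  -1   3   1  -1]
 [  1  -1   1  -2   1   1   2   0  -2  -4   6  -1   1   1  -1   2   0]]
knob
[[  -1   -1   -3    0    5    0   -2    2   56   -3   -2]
 [   3    0    0   63   60   59   61   57   65   -5   -3]
 [  60   61   66   64   65   64   64   67   64    1    0]
 [  61   67   63   64   64   63   81   82   77   60    0]
 [  61   70   67   64   64   80   82  102  104 1148   -1]
 [  66   61   62   66   66  104  109  107  107  105    0]
 [  63   61   63   65   61  102  104  106  100   97   -2]
 [  91   67   64   60   64   79   84   81   77   79    1]
 [  88   62   61   64   63   79   82   82   79   62    2]
 [1148   62   66   63   67   64   79   80   81   64    3]
 [  85   63   65   61   66   62   62   66   60   65   -1]
 [  77   64   66   61   62   66   63   63   62   63   -2]
 [  70   69   64   62   64   67   65   57   60   60   62]
 [  59   59   62   59   61   60   61   -1    1    0    1]]
```

View pics/topc0.png

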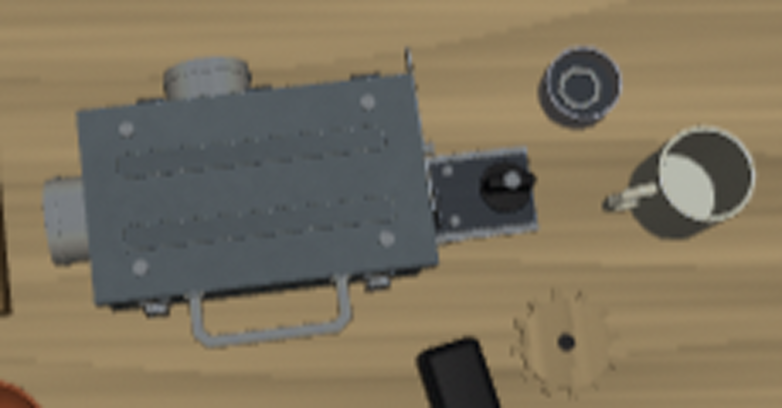

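```bash
python3 - <<'E'
from h import *
im=load("top0");C=cloud(im)
cr=[(78,111),(96,304),(438,264),(412,74)]
for c in cr: print(plane(im,240+c[0]/3.4,140+c[1]/3.4,.110).round(4))
X=[plane(im,240+c[0]/3.4,140+c[1]/3.4,.110)[:2] for c in cr]
print("centre",np.mean(X,0)); 
d=(X[0]-X[3]+X[1]-X[2])/2; print("yaw",np.degrees(np.arctan2(-d[0],d[1])),np.linalg.norm(d),np.linalg.norm((X[0]-X[1]+X[3]-X[2])/2))
m=np.zeros((400,640),bool);m[150:260,235:410]=1
g=C[m];
# handle bar : z 95-112, in front
q=C[228:245,295:346].reshape(-1,3);q=q[(q[:,2]>.09)&(q[:,2]<.115)]
q=q[q[:,0]<np.percentile(q[:,0],60)]
print(cv2.fitLine((q[:,:2]).astype(np.float32),cv2.DIST_HUBER,0,.001,.001).ravel(),q.mean(0),len(q))
k=C[183:210,372:402].reshape(-1,3);k=k[(k[:,2]>.093)&(k[:,2]<.115)]
print("knob top",k.mean(0),cv2.minAreaRect((k[:,:2]*1000).astype(np.float32)))
k=C[183:210,378:402].reshape(-1,3);k=k[(k[:,2]>.073)&(k[:,2]<.115)]
print("skirt",cv2.minEnclosingCircle((k[:,:2]*1000).astype(np.float32)))
hand=C[:,:]
E
```

```text
[0.6359 0.1649 0.11  ]
[0.4759 0.1493 0.11  ]
[ 0.5032 -0.1266  0.11  ]
[ 0.663  -0.1119  0.11  ]
centre [0.56950281 0.01891719]
yaw 5.621296418064179 0.2776678598452718 0.16069466444442052
[ 0.05407872 -0.99853665  0.44842687  0.02089932] [0.44842686 0.02089932 0.10388499] 134
knob top [ 0.57175892 -0.18848658  0.10412101] ((572.7814331054688, -189.9093475341797), (12.274120330810547, 41.324607849121094), 2.2402024269104004)
skirt ((572.9342651367188, -188.97508239746094), 21.818769454956055)
```

```bash
cat >> h.py <<'E'
from scipy.spatial.transform import Rotation as Rr
def tell(target=None,yaw=None):
    from bench import monitor
    s=monitor.get_state();R=Rr.from_rotvec(s["tool_rot"]).as_matrix();p=s["position"]
    print("t",round(s["time"],2),"p",p.round(4),"z",R[:,2].round(3),"yang",round(np.degrees(np.arctan2(R[1,1],R[0,1])),1),"F",np.round(s["ft_force"],1),"g",round(s["grip_width"],3),"q",s["joint_positions"].round(2))
    if target is not None: print("tool shift",(R.T@(np.array(target)-p)).round(4))
    return s
E
python3 -m pendant '[[[0,0,0],[0.045,-0.0234,0],-1],[[0,0,0],[0.045,-0.0234,0],-1],[[0,0,0],[0.045,-0.0234,0],-1],[[0,0,0],[0.045,-0.0234,0],-1],[[0,0,0],[0.045,-0.0234,0],-1],[[0,0,0],[0.045,-0.0234,0],-1],[[0,0,0],[0.045,-0.0234,0],-1],[[0,0,0],[0.045,-0.0234,0],-1]]'
python3 -c "
from h import *;tell([.573,-.19,.2])"
```

```text
time: 1.15
position: [0.5306, -0.2494, 0.2224]
tool_rot: [3.056, 0.728, -0.0]
ft_force: [0.7, -0.9, -1.5]
grip_width: 0.998
t 1.15 p [ 0.5306 -0.2494  0.2224] z [-0. -0. -1.] yang -63.2 F [ 0.7 -0.9 -1.5] g 0.998 q [ 0.68  0.2  -0.32  1.61  0.07  1.34 -0.76]
tool shift [ 0.0646 -0.0339  0.0224]
```

```bash
python3 -m pendant '[[[0,0,-9.8],[0,0,0],-1],[[0,0,-9.8],[0,0,0],-1],[[0,0,-9.8],[0,0,0],-1],[[0,0,-9.8],[0,0,0],-1],[[0,0,-9.8],[0,0,0],-1],[[0,0,-9.8],[0,0,0],-1],[[0,0,-9.0],[0,0,0],-1],[[0,0,0],[0,0,0],-1]]'
python3 -c "
from h import *;tell([.573,-.19,.2])"
```

```text
time: 2.15
position: [0.5298, -0.2508, 0.2222]
tool_rot: [-2.132, -2.307, 0.0]
ft_force: [-0.1, -0.4, -1.0]
grip_width: 1.0
t 2.15 p [ 0.5298 -0.2508  0.2222] z [-0.  0. -1.] yang 4.5 F [-0.1 -0.4 -1. ] g 1.0 q [ 0.77  0.21 -0.44  1.6   0.09  1.35  0.4 ]
tool shift [0.0572 0.0479 0.0222]
```

```bash
python3 -m pendant '[[[0,0,0],[0.019,0.016,0.005],-1],[[0,0,0],[0.019,0.016,0.005],-1],[[0,0,0],[0.019,0.016,0.005],-0.3],[[0,0,0],[0,0,0],-0.3],[[0,0,0],[0,0,0],-0.3]]'
python3 - <<'E'
from h import *
from bench import eyes
tell([.573,-.19,.079])
for n in("wrist","top"):
    im=eyes.get_image(n);np.savez(f"pics/{n}1.npz",**im);cv2.imwrite(f"pics/{n}1.png",im["color"][:,:,::-1])
im=load("wrist1");print(proj(im,[.573,-.19,.106]),proj(im,[.573,-.19,.079]))
E
```

```text
time: 2.78
position: [0.5727, -0.1914, 0.2076]
tool_rot: [2.133, 2.306, -0.002]
ft_force: [-1.0, -0.0, -0.6]
grip_width: 0.742
t 2.77 p [ 0.5727 -0.1914  0.2076] z [-0.001 -0.001 -1.   ] yang 4.5 F [-1.  -0.  -0.6] g 0.742 q [ 0.68  0.26 -0.47  1.58  0.12  1.33  0.26]
tool shift [0.0015 0.0005 0.1286]
(np.float64(325.2634837938581), np.float64(203.05933766675216)) (np.float64(325.187127209955), np.float64(195.16028466585797))
```

View pics/wrist1.png

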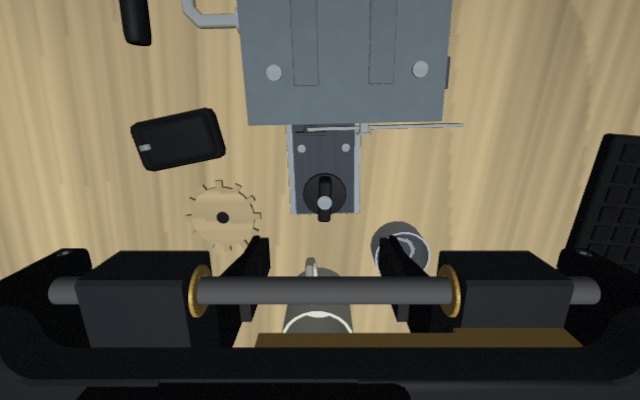

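The wrist view shows the knob at (325,200), with its bar running from (326,178) to (323,220), centred between the fingers and aligned with the tool. I go down now.

```bash
python3 -m pendant '[[[0,0,0],[0,0,0.03],-0.3],[[0,0,0],[0,0,0.03],-0.3],[[0,0,0],[0,0,0.03],-0.3],[[0,0,0],[0,0,0.02],-0.3],[[0,0,0],[0,0,0.015],-0.3],[[0,0,0],[0,0,0],-0.3]]'
python3 - <<'E'
from h import *
from bench import eyes
tell([.573,-.19,.079])
for n in("wrist","side"):
    im=eyes.get_image(n);np.savez(f"pics/{n}2.npz",**im);cv2.imwrite(f"pics/{n}2.png",im["color"][:,:,::-1])
E
```

```text
time: 3.62
position: [0.5726, -0.1902, 0.0817]
tool_rot: [-2.13, -2.307, 0.001]
ft_force: [-0.1, -0.1, 0.2]
grip_width: 0.652
t 3.62 p [ 0.5726 -0.1902  0.0817] z [-0.002  0.    -1.   ] yang 4.6 F [-0.1 -0.1  0.2] g 0.652 q [ 0.66  0.37 -0.46  1.72  0.18  1.1   0.22]
tool shift [0.0002 0.0004 0.0027]
```

View pics/wrist2.png

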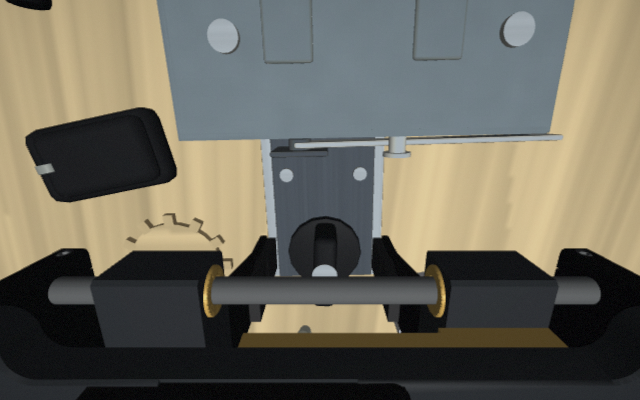

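The wrist view shows the bar at (325,250), centred between the open fingers. I close on it now.

```bash
python3 -m pendant '[[[0,0,0],[0,0,0],1],[[0,0,0],[0,0,0],1],[[0,0,0],[0,0,0],1],[[0,0,0],[0,0,0],1],[[0,0,0],[0,0,0],1],[[0,0,0],[0,0,0],1]]' 30
python3 -c "
from h import *;tell([.573,-.19,.071])"
python3 -m pendant '[[[0,0,0],[0,0,0.003],1],[[0,0,0],[0,0,0.003],1],[[0,0,0],[0,0,0.003],1],[[0,0,0],[0,0,0.002],1],[[0,0,0],[0,0,0],1]]'
python3 -c "
from h import *;tell([.573,-.19,.071])"
```

```text
time: 4.47
position: [0.573, -0.1902, 0.0826]
tool_rot: [-2.13, -2.308, 0.001]
ft_force: [-0.4, -0.6, 0.5]
grip_width: 0.135
t 4.47 p [ 0.573  -0.1902  0.0826] z [-0.001 -0.    -1.   ] yang 4.6 F [-0.4 -0.6  0.5] g 0.135 q [ 0.66  0.37 -0.46  1.72  0.18  1.1   0.22]
tool shift [0.0002 0.     0.0116]
time: 5.1
position: [0.5732, -0.1902, 0.0743]
tool_rot: [2.13, 2.308, -0.002]
ft_force: [-8.6, 1.8, 17.3]
grip_width: 0.132
t 5.1 p [ 0.5732 -0.1902  0.0743] z [-0.001 -0.001 -1.   ] yang 4.6 F [-8.6  1.8 17.3] g 0.132 q [ 0.66  0.38 -0.46  1.72  0.19  1.08  0.22]
tool shift [ 0.0002 -0.0001  0.0033]
```

```bash
python3 -m pendant '[[[0,0,7],[0,0,0],1],[[0,0,7],[0,0,0],1],[[0,0,7],[0,0,0],1],[[0,0,7],[0,0,0],1]]'
python3 -c "
from h import *;s=tell();print(s['torque'])"
```

```text
time: 5.6
position: [0.5736, -0.1903, 0.0743]
tool_rot: [2.628, 1.719, -0.0]
ft_force: [-6.7, 0.9, 16.7]
grip_width: 0.133
t 5.6 p [ 0.5736 -0.1903  0.0743] z [ 0.001 -0.001 -1.   ] yang -23.6 F [-6.7  0.9 16.7] g 0.133 q [ 0.59  0.36 -0.38  1.73  0.15  1.08 -0.25]
[0.32459968 1.59806014 0.00596805]
```

Turning freely, so I continue.

```bash
python3 -m pendant '[[[0,0,7],[0,0,0],1],[[0,0,7],[0,0,0],1],[[0,0,7],[0,0,0],1],[[0,0,7],[0,0,0],1],[[0,0,7],[0,0,0],1],[[0,0,7],[0,0,0],1],[[0,0,0],[0,0,0],1]]'
python3 -c "
from h import *;s=tell();print(s['torque'])"
```

```text
time: 6.48
position: [0.5741, -0.1908, 0.0744]
tool_rot: [3.068, 0.667, 0.002]
ft_force: [-5.7, 0.7, 15.3]
grip_width: 0.135
t 6.47 p [ 0.5741 -0.1908  0.0744] z [ 0.002 -0.002 -1.   ] yang -65.5 F [-5.7  0.7 15.3] g 0.135 q [ 0.49  0.35 -0.26  1.73  0.1   1.07 -0.94]
[ 0.13752732  1.31757061 -0.03136331]
```

```bash
python3 -m pendant '[[[0,0,0],[0,0,-0.002],1],[[0,0,0],[0,0,0],0.1],[[0,0,0],[0,0,0],0.1],[[0,0,0],[0,0,0],0.1],[[0,0,0],[0,0,-0.01],0.1],[[0,0,0],[0,0,-0.03],0.1],[[0,0,0],[0,0,-0.04],0.1],[[0,0,0],[0,0,-0.03],0.1]]'
python3 - <<'E'
from h import *
from bench import eyes
tell()
for n in("wrist","top"):
    im=eyes.get_image(n);np.savez(f"pics/{n}3.npz",**im);cv2.imwrite(f"pics/{n}3.png",im["color"][:,:,::-1])
C=cloud(load("wrist3"));k=C.reshape(-1,3);k=k[np.hypot(k[:,0]-.573,k[:,1]+.19)<.023]
h=np.histogram(k[:,2],bins=np.arange(.05,.125,.003));print(list(zip(h[1].round(3),h[0])))
b=k[(k[:,2]>.09)&(k[:,2]<.112)];print("bar",b.mean(0),cv2.minAreaRect((b[:,:2]*1000).astype(np.float32)))
for f in("wrist1","wrist3"):
  k=cloud(load(f)).reshape(-1,3);k=k[np.hypot(k[:,0]-.573,k[:,1]+.19)<.021]
  b=k[(k[:,2]>.088)&(k[:,2]<.112)];print(f,np.median(b[:,2]),len(b), np.median(k[(k[:,2]<.085)&(k[:,2]>.068),2]))
E
```

```text
time: 7.48
position: [0.5736, -0.1897, 0.1852]
tool_rot: [3.069, 0.67, 0.002]
ft_force: [-0.2, -0.8, 0.4]
grip_width: 0.448
t 7.47 p [ 0.5736 -0.1897  0.1852] z [ 0.001  0.    -1.   ] yang -65.4 F [-0.2 -0.8  0.4] g 0.448 q [ 0.5   0.26 -0.27  1.62  0.07  1.28 -0.92]
[(np.float64(0.05), np.int64(0)), (np.float64(0.053), np.int64(0)), (np.float64(0.056), np.int64(0)), (np.float64(0.059), np.int64(1)), (np.float64(0.062), np.int64(179)), (np.float64(0.065), np.int64(4)), (np.float64(0.068), np.int64(9)), (np.float64(0.071), np.int64(206)), (np.float64(0.074), np.int64(825)), (np.float64(0.077), np.int64(7)), (np.float64(0.08), np.int64(11)), (np.float64(0.083), np.int64(12)), (np.float64(0.086), np.int64(9)), (np.float64(0.089), np.int64(11)), (np.float64(0.092), np.int64(10)), (np.float64(0.095), np.int64(33)), (np.float64(0.098), np.int64(419)), (np.float64(0.101), np.int64(160)), (np.float64(0.104), np.int64(0)), (np.float64(0.107), np.int64(0)), (np.float64(0.11), np.int64(0)), (np.float64(0.113), np.int64(0)), (np.float64(0.116), np.int64(0)), (np.float64(0.119), np.int64(0))]
bar [ 0.57365693 -0.18837438  0.10002976] ((572.4473876953125, -189.29493713378906), (39.80574035644531, 12.176362991333008), 24.56548309326172)
wrist1 0.10531482039169691 559 0.07949689629567872
wrist3 0.1003500484420935 638 0.07464819841920829
```

View pics/wrist3.png

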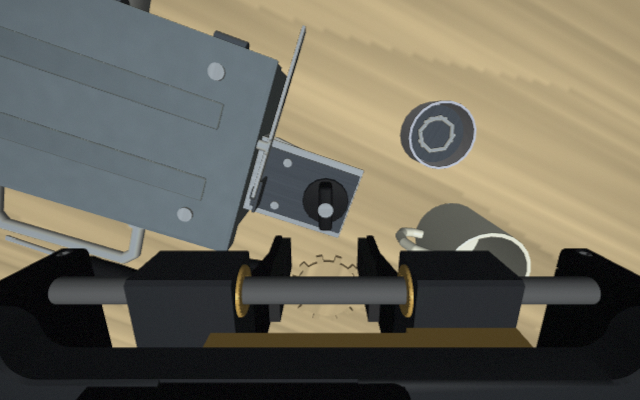

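The wrist view shows the knob at (325,203), turned. By the depth data it is 5.0 mm lower and rotated about 70°, and the fingers are clear. It has caught, so I go to the handle.

```bash
python3 -m pendant '[[[0,0,-8.9],[0,0,-0.03],0.1],[[0,0,-8.9],[0,0,0],-0.1],[[0,0,-8.9],[0,0,0],-0.1],[[0,0,-8.9],[0,0,0],-0.1],[[0,0,-8.9],[0,0,0],-0.1],[[0,0,-8.9],[0,0,0],-0.1],[[0,0,-8.9],[0,0,0],-0.1],[[0,0,-8.9],[0,0,0],-0.1]]'
python3 -c "
from h import *;s=tell([.45,.01,.22])"
```

```text
time: 8.57
position: [0.5727, -0.1896, 0.2122]
tool_rot: [-2.098, -2.335, 0.001]
ft_force: [0.2, -0.1, 0.4]
grip_width: 0.554
t 8.57 p [ 0.5727 -0.1896  0.2122] z [-0.002  0.001 -1.   ] yang 6.1 F [ 0.2 -0.1  0.4] g 0.554 q [ 0.62  0.25 -0.41  1.57  0.1   1.34  0.31]
tool shift [ 0.2116 -0.1008 -0.0074]
```

```bash
python3 -m pendant '[[[0,0,0],[0.04,-0.018,0],-0.1],[[0,0,0],[0.04,-0.018,0],-0.1],[[0,0,0],[0.04,-0.018,0],-0.1],[[0,0,0],[0.04,-0.018,0],-0.1],[[0,0,0],[0.04,-0.018,0],-0.1],[[0,0,0],[0.012,-0.011,0],-0.1],[[0,0,0],[0,0,0],-0.1]]'
python3 - <<'E'
from h import *
from bench import eyes
tell()
for n in("wrist",):
    im=eyes.get_image(n);np.savez(f"pics/{n}4.npz",**im);cv2.imwrite(f"pics/{n}4.png",im["color"][:,:,::-1])
E
```

```text
time: 9.45
position: [0.4508, 0.0105, 0.2132]
tool_rot: [2.105, 2.332, -0.001]
ft_force: [0.5, -0.5, -0.9]
grip_width: 0.55
t 9.45 p [0.4508 0.0105 0.2132] z [-0.    -0.001 -1.   ] yang 5.9 F [ 0.5 -0.5 -0.9] g 0.55 q [ 0.5  -0.09 -0.55  1.91 -0.05  1.31  0.07]
```

View pics/wrist4.png

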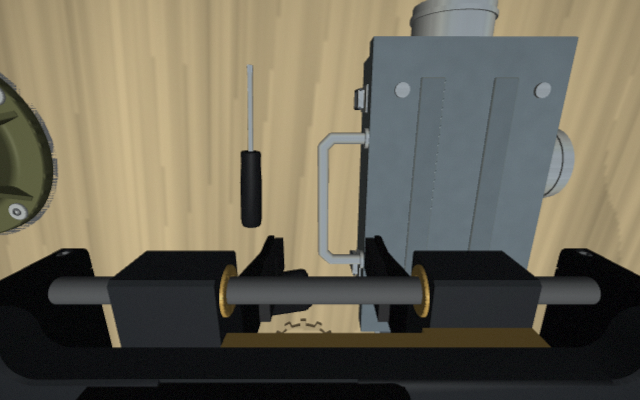

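The wrist view shows the handle bar at u≈323, running from v≈148 to v≈255 and parallel to the finger plane. Next I compute its exact position.

```bash
python3 - <<'E'
from h import *
im=load("wrist4");C=cloud(im)
q=C[155:245,312:334].reshape(-1,3);q=q[(q[:,2]>.09)&(q[:,2]<.115)]
l=cv2.fitLine(q.astype(np.float32),cv2.DIST_HUBER,0,.001,.001).ravel();print(l,"yaw",np.degrees(np.arctan(-l[0]/l[1])),q.mean(0))
for v in(142,200,260): print(plane(im,323,v,.1).round(4))
# lid edges: front edge line via depth
L=C[50:230,360:560].reshape(-1,3);L=L[(L[:,2]>.105)&(L[:,2]<.115)];print(L[:,2].mean())
tell([.4475,.014,.112])
E
```

```text
[-0.11646853  0.9931313   0.01119608  0.44923908  0.00850442  0.10363289] yaw 6.6887555 [0.44827579 0.01293354 0.10338736]
[0.4436 0.0653 0.1   ]
[0.4491 0.0112 0.1   ]
[ 0.4556 -0.0518  0.1   ]
0.10983841396237358
t 9.5 p [0.4515 0.0096 0.2133] z [ 0.    -0.001 -1.   ] yang 5.8 F [ 0.6 -0.7  0.3] g 0.548 q [ 0.5  -0.09 -0.55  1.91 -0.05  1.31  0.07]
tool shift [ 0.0049 -0.0035  0.1013]
```

```bash
python3 -m pendant '[[[0,0,-0.6],[0,-0.0022,0.01],0.3],[[0,0,0],[0,0,0.03],0.3],[[0,0,0],[0,0,0.03],0.3],[[0,0,0],[0,0,0.025],0.3],[[0,0,0],[0,0,0.020],0.3],[[0,0,0],[0,0,0.016],0.3],[[0,0,0],[0,0,0],0.3]]'
python3 - <<'E'
from h import *
from bench import eyes
tell([.449,.009,.081])
for n in("wrist",):
    im=eyes.get_image(n);np.savez(f"pics/{n}5.npz",**im);cv2.imwrite(f"pics/{n}5.png",im["color"][:,:,::-1])
E
```

```text
time: 10.38
position: [0.4481, 0.0099, 0.081]
tool_rot: [-2.093, -2.339, 0.002]
ft_force: [0.1, -0.4, 0.1]
grip_width: 0.349
t 10.38 p [0.4481 0.0099 0.081 ] z [-0.003  0.001 -1.   ] yang 6.4 F [ 0.1 -0.4  0.1] g 0.349 q [ 0.48  0.05 -0.57  2.08  0.03  1.03  0.01]
tool shift [-0.001   0.0008  0.    ]
```

View pics/wrist5.png

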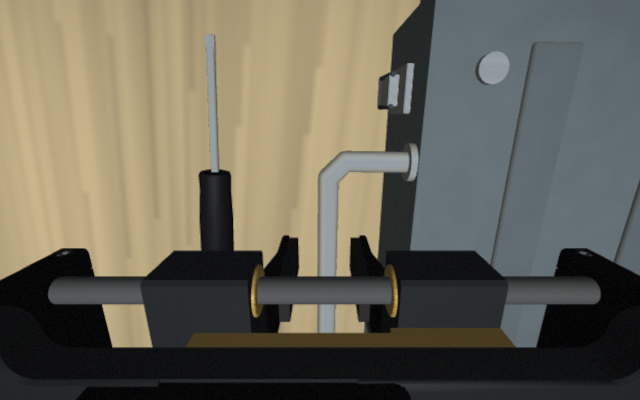

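```bash
python3 -m pendant '[[[0,0,0],[0,0,0],1],[[0,0,0],[0,0,0],1],[[0,0,0],[0,0,0],1],[[0,0,0],[0,0,0],1],[[0,0,0],[0,0,0],1]]' 30
python3 -c "
from h import *;tell([.449,.009,.081])"
python3 -m pendant '[[[0,0,0],[0,0.0003,-0.005],1],[[0,0,0],[0,0.0003,-0.010],1],[[0,0,0],[0,0.001,-0.010],1],[[0,0,0],[0,0.0014,-0.0099],1],[[0,0,0],[0,0.0019,-0.0098],1]]'
python3 -c "
from h import *;tell([.449,.009,.081])"
```

```text
time: 11.05
position: [0.4497, 0.0103, 0.0831]
tool_rot: [2.093, 2.341, 0.001]
ft_force: [0.5, -0.4, 3.4]
grip_width: 0.104
t 11.05 p [0.4497 0.0103 0.0831] z [ 0.001 -0.    -1.   ] yang 6.4 F [ 0.5 -0.4  3.4] g 0.104 q [ 0.48  0.04 -0.57  2.08  0.03  1.03  0.01]
tool shift [-0.0013 -0.0009  0.0021]
time: 11.68
position: [0.4545, 0.0108, 0.128]
tool_rot: [2.093, 2.341, 0.001]
ft_force: [5.7, -1.3, -4.1]
grip_width: 0.101
t 11.68 p [0.4545 0.0108 0.128 ] z [ 0.001 -0.    -1.   ] yang 6.4 F [ 5.7 -1.3 -4.1] g 0.101 q [ 0.49 -0.   -0.57  2.02 -0.    1.13  0.04]
tool shift [-0.0012 -0.0058  0.047 ]
```

```bash
python3 -m pendant '[[[0,0,0],[0,0.0025,-0.0097],1],[[0,0,0],[0,0.0030,-0.0096],1],[[0,0,0],[0,0.0034,-0.0094],1],[[0,0,0],[0,0.0039,-0.0092],1],[[0,0,0],[0,0.0043,-0.0090],1],[[0,0,0],[0,0.0048,-0.0088],1],[[0,0,0],[0,0.0052,-0.0085],1],[[0,0,0],[0,0.0056,-0.0083],1]]'
cat >> h.py <<'E'
def th(p0=(.4497,.0831)):
    s=tell();p=s["position"];dz=p[2]-.0831;dx=(p[0]-.4497)/np.cos(np.radians(6.4))
    print("theta",np.arctan2(dz,.2-dx),"r",np.hypot(dz,.2-dx))
E
python3 -c "
from h import *;th()"
```

```text
time: 12.68
position: [0.4853, 0.0139, 0.1999]
tool_rot: [-2.093, -2.34, 0.005]
ft_force: [-3.3, -3.1, -1.4]
grip_width: 0.107
t 12.68 p [0.4853 0.0139 0.1999] z [-0.004 -0.001 -1.   ] yang 6.4 F [-3.3 -3.1 -1.4] g 0.107 q [ 0.49  0.01 -0.57  1.86  0.01  1.28  0.03]
theta 0.6185201843652584 r 0.2015042411495078
```

```bash
python3 -m pendant '[[[0,0,0],[0,0.0061,-0.0080],1],[[0,0,0],[0,0.0064,-0.0077],1],[[0,0,0],[0,0.0068,-0.0073],1],[[0,0,0],[0,0.0072,-0.0070],1],[[0,0,0],[0,0.0075,-0.0066],1],[[0,0,0],[0,0.0078,-0.0062],1],[[0,0,0],[0,0.0081,-0.0058],1],[[0,0,0],[0,0.0084,-0.0054],1]]'
python3 -c "
from h import *;th()"
```

```text
time: 13.68
position: [0.5432, 0.0198, 0.2561]
tool_rot: [-2.095, -2.34, 0.006]
ft_force: [-8.0, -4.7, 6.1]
grip_width: 0.1
t 13.68 p [0.5432 0.0198 0.2561] z [-0.003 -0.003 -1.   ] yang 6.3 F [-8.  -4.7  6.1] g 0.1 q [ 0.45  0.12 -0.58  1.65  0.07  1.4  -0.03]
theta 1.0215329386782963 r 0.20280197593944627
```

```bash
python3 - <<'E'
from h import *
from bench import eyes
im=eyes.get_image("side");np.savez("pics/side6.npz",**im);crop(im,200,60,260,200,3,"pics/side6.png")
im=eyes.get_image("wrist");cv2.imwrite("pics/wrist6.png",im["color"][:,:,::-1])
E
```

```text
(no output)
```

View pics/side6.png

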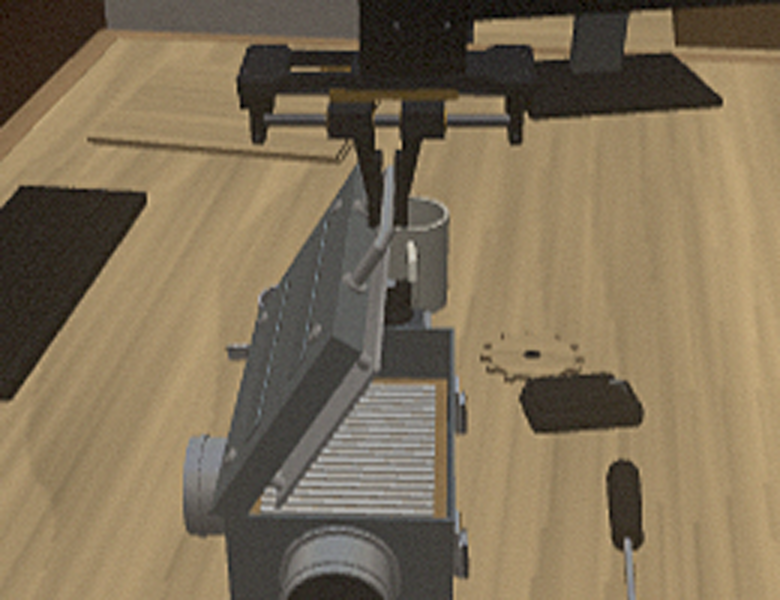

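View pics/wrist6.png

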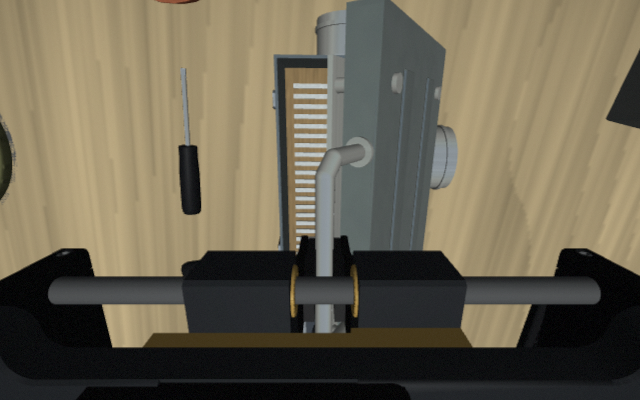

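The side view shows the lid lifting cleanly with the bar held between the fingertips, near (390,220) in the crop. I continue the arc.

```bash
python3 -m pendant '[[[0,0,0],[0,0.0087,-0.0050],1],[[0,0,0],[0,0.0089,-0.0045],1],[[0,0,0],[0,0.0091,-0.0041],1],[[0,0,0],[0,0.0093,-0.0036],1],[[0,0,0],[0,0.0095,-0.0031],1],[[0,0,0],[0,0.0096,-0.0027],1],[[0,0,0],[0,0.0098,-0.0022],1],[[0,0,0],[0,0.0099,-0.0017],1]]'
python3 -c "
from h import *;th()"
```

```text
time: 14.78
position: [0.6196, 0.0275, 0.2824]
tool_rot: [2.095, 2.338, -0.001]
ft_force: [-1.2, -4.5, 0.0]
grip_width: 0.102
t 14.78 p [0.6196 0.0275 0.2824] z [ 0.001 -0.002 -1.   ] yang 6.3 F [-1.2 -4.5  0. ] g 0.102 q [ 0.38  0.28 -0.58  1.42  0.16  1.48 -0.09]
theta 1.4261994686232136 r 0.20145136013890835
```

```bash
python3 -m pendant '[[[0,0,0],[0,0.0098,-0.0012],1],[[0,0,0],[0,0.0098,-0.0007],1],[[0,0,0],[0,0.0098,-0.0002],1],[[0,0,0],[0,0.0088,0.0003],1],[[0,0,0],[0,0.008,0.0006],1],[[0,0,0],[0,0.0065,0.0008],1],[[0,0,0],[0,0.004,0.0006],1],[[0,0,0],[0,0,0],1]]'
python3 - <<'E'
from h import *
th()
from bench import eyes
for n in("side","top"):
    im=eyes.get_image(n);np.savez(f"pics/{n}7.npz",**im);cv2.imwrite(f"pics/{n}7.png",im["color"][:,:,::-1])
th()
E
```

```text
time: 15.78
position: [0.6764, 0.0333, 0.2815]
tool_rot: [2.095, 2.337, -0.001]
ft_force: [0.2, -4.7, 2.0]
grip_width: 0.105
t 15.78 p [0.6764 0.0333 0.2815] z [ 0.002 -0.002 -1.   ] yang 6.2 F [ 0.2 -4.7  2. ] g 0.105 q [ 0.31  0.41 -0.57  1.27  0.22  1.52 -0.12]
theta 1.7117323364289978 r 0.20041566692998086
t 15.88 p [0.6763 0.0332 0.2816] z [ 0.002 -0.002 -1.   ] yang 6.2 F [-0.5 -3.9  0.7] g 0.105 q [ 0.31  0.41 -0.57  1.27  0.22  1.52 -0.12]
theta 1.7109298546544598 r 0.200431433873953
```

View pics/side7.png

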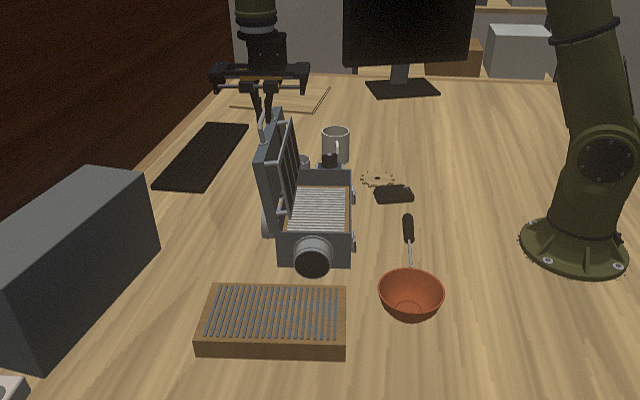

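View pics/top7.png

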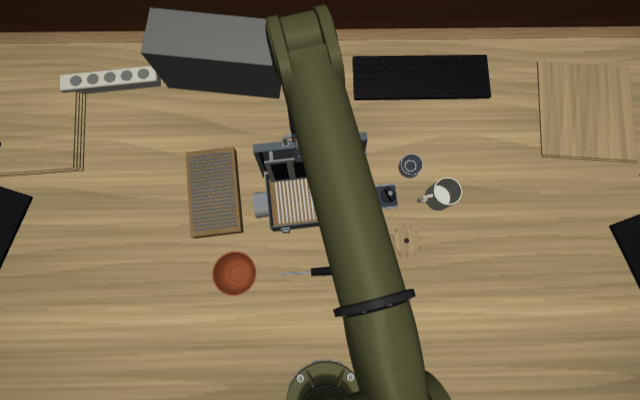

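The side view shows the lid at (275,175), just past upright and gripped at the bar near (262,120). The top view shows the bystanders unmoved. Last comes a check of the knob, the drift and the bystanders.

```bash
python3 -m pendant '[[[0,0,0],[0,0,0],1],[[0,0,0],[0,0,0],1],[[0,0,0],[0,0,0],1],[[0,0,0],[0,0,0],1]]'
python3 - <<'E'
from h import *
th()
a,b=load("top0"),load("top7")
for f,im in(("0",a),("7",b)):
    k=cloud(im).reshape(-1,3);k=k[np.hypot(k[:,0]-.573,k[:,1]+.19)<.022]
    t=k[(k[:,2]>.09)&(k[:,2]<.112)];print("knob",f,np.median(t[:,2]),len(t),cv2.minAreaRect((t[:,:2]*1000).astype(np.float32))[2],"skirt",np.median(k[(k[:,2]<.085)&(k[:,2]>.07),2]))
sa,sb=load("side0"),load("side7")
d=np.abs(a["color"].astype(int)-b["color"]).sum(2)
for n,(u0,v0,u1,v1) in dict(filter=(180,145,245,240),bowl=(210,250,258,296),tin=(398,153,424,178),mug=(424,175,463,211),gear=(392,225,425,258)).items(): print(n,(d[v0:v1,u0:u1]>60).mean().round(3))
d=np.abs(sa["color"].astype(int)-sb["color"]).sum(2)
for n,(u0,v0,u1,v1) in dict(mouse=(372,183,415,205),driver=(400,212,415,268)).items(): print(n,(d[v0:v1,u0:u1]>60).mean().round(3))
P=cloud(sb)[110:215,268:300].reshape(-1,3);P=P[(P[:,2]>.13)&(P[:,2]<.25)]
E
```

```text
time: 16.38
position: [0.6762, 0.0332, 0.2816]
tool_rot: [2.096, 2.337, -0.001]
ft_force: [-0.1, -4.3, 0.7]
grip_width: 0.102
t 16.38 p [0.6762 0.0332 0.2816] z [ 0.002 -0.002 -1.   ] yang 6.2 F [-0.1 -4.3  0.7] g 0.102 q [ 0.31  0.41 -0.57  1.27  0.22  1.52 -0.12]
theta 1.710373844286579 r 0.20044077923369508
knob 0 0.1044797286010172 73 1.340898036956787 skirt 0.08018338825149743
knob 7 0.10076765003112242 70 24.7531795501709 skirt 0.07518463338443962
filter 0.0
bowl 0.0
tin 0.0
mug 0.0
gear 0.032
mouse 0.037
driver 0.0
```

```bash
python3 -c "
from bench import order;print(order.close_job())"
```

```text
the job is handed in; nothing more can be done
None
```

I fastened the foot of the stay and swung the lid up to its balance point. I handed the job in at about 16.4 s with the gripper still holding the handle. The hand-in reports no verdict, so what follows rests on my own last checks.

- **Knob:** I pressed it to the bottom stop, turned it clockwise about 70° (1.22 rad), and let go. A later look, with the fingers clear, showed it still down about 5 mm and still turned, so it has caught. In the last top view the skirt was 5.0 mm lower but the bar top only 3.7 mm lower. That difference fits the coarser top-view depth; the close wrist view gave 5 mm for both.
- **Lid:** The arm position puts it at about 1.71 rad, against the 1.72 rad balance point, with the bar about 298 mm above the bench. This angle comes from the gripper position, not from a separate camera fit of the lid. Over the last half second it moved less than 0.001 rad. I set the grip to 30 N, and the fingers stopped at an opening of about 9 mm on the 10 mm bar. A sideways force of about 4 N along the bar remained.
- **Other things on the bench:** Comparing images before and after, the filter, bowl, tin, mug and screwdriver did not change. Around the gear and mouse about 3–4 % of the pixels changed. I put that down to shadows or noise but did not confirm it; both look in place in the pictures.

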